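Unload the analyser's tube lane into the archive rack in run order

ROBOT

A 6-joint arm with a two-finger parallel gripper is mounted at the origin on a cart in front of the work surface, level with it; the furniture and walls round the work are solid. World frame = base frame: x ahead of the robot, y to its left, z up, the work surface at z = 0. Lengths are in m, angles in rad, forces in N, time in s.
With the tool pointing down it reaches from about 0.35 to 0.975 m from the base axis. Payload 4.9 kg.
Tool frame: the origin (TCP) lies on the front face of the gripper's body, between the roots of the fingers; the fingertips stand 73 mm ahead of it and the grasp point (between the pads) lies 54 mm ahead of it; z points along the fingers, y is the line along which they close (so a half turn about z gives the same grasp; the last joint's range is limited). The gripper opens to 85 mm and grips with 20 to 120 N. Pads are 22 mm wide; open, the fingers measure 114 mm over their backs; the gripper's body (76 mm by 85 mm) begins 54 mm behind the grasp point. The pads swing forward as they close: fully open they stand 13 mm farther back than shut.
Start: joints at [-1.312, 0.053, 1.613, -0, 1.476, -0.119], TCP at [0.231, -0.581, 0.304] pointing down, gripper open.
Joint ranges: [-3.01, 3.01], [-1.01, 2.22], [0.06, 2.58], [-1.02, 4.17], [0.09, 2.62], [-3.14, 3.14]. Speed limits (rad/s): [2.57, 2.57, 3.14, 3.14, 3.14, 3.14].

INTERFACE

Orientations are given as a rotation vector (axis times angle).
In Python, from station import status, imaging, order gives the robot as it stands.
- The arm moves only by the tool arm_command, never from a script. Its argument "increments" is a list of rows, each an object with "slide": the shift along the tool's x, y, z in m, a list of three; "spin": the turn about the tool's z in degrees; "gripper": the opening, from -1 (shut) to 1 (fully open). In form: [{"slide": [x, y, z], "spin": spin, "gripper": gripper}, ...]. A call has 1 to 8 rows; each row is the pose to reach, as a shift and turn from the pose commanded when the call began, along the tool's axes at that moment; what a row does not reach only later rows make up. A row lasts 1/12 s, in which the tool goes at most 41.7 mm and 7.16 degrees, less where a joint would pass 70% of its speed; a pose out of reach is approached as far as the arm can. A call with a gripper value outside its range is refused whole. The fingers move at their own pace and stop on an object; "newtons" is the grip in N (left out, the last holds). Time passes only in rows, so rows that repeat a pose let the fingers close. It gives the time, the measured TCP pose, the force, the opening and the grip force at its end, in the units of the state.
- status.get_obs(): the state, without advancing time (a new reading comes with each control period).
- imaging.get_image(name): name is "scene" or "top" or "wrist"; returns a dict with "frame" (420x560x3 uint8, red, green, blue), "vfov" (degrees; the focal length in pixels is half the picture's height over the tangent of half this angle, whatever the lens; pixels are square), "cx", "cy" (the principal point, pixels), "view" (4x4, takes a point from world to camera coordinates); the wrist camera has in their place "mount" (4x4, takes a point from camera to tool coordinates, whose origin is the TCP and whose axes are the flange's). Camera axes: x right, y up, looking along -z (the intrinsics and any distortion apply to the point x, -y, -z); pixel columns grow to the right and rows downward; lengths in m; the calibration is good to about 2 mm. A picture is of the moment at which its call begins: read the wrist's pose just before it. There is no depth.
- order.finish_job(): hands the job in; it is judged then, once.
The state is a dict: "t": time; "q": joint angles; "dq": joint speeds; "effort": joint torques, N m; "tool_pos": TCP position; "tool_rot": TCP orientation; "contact_force": force on the tool from outside, world axes, zero at the start; "wrist_torque": the same for the moment, N m; "opening": finger opening in m; "grip_force": force on a finger pad.
Only numpy, scipy, OpenCV 4.12 (cv2) and the standard library are available. Lean on these libraries where they do the work, as an engineer would, in place of code of your own. Each camera call takes 0.05 s, during which the arm holds its last target. There are 200 camera calls.

TASK

The four capped sample tubes standing in pucks on the short lane have been through the analyser; put them away in the four empty places of the grey rack, in the same order as they stand in the lane: the tube next to the lane's black stop goes into the place next to the rack's handle, the one behind it into the next place, and so on. Keep every tube upright on the way and leave each standing fully down in its place.

Things in the scene. Friction and masses are not known exactly. Their poses are not given: they have to be found in the camera images.
- tube_a: Capped sample tube with a pink cap, 91 mm tall, 20 g. Origin at the centre of its underside, z up along the tube. The body is 13.6 mm in diameter with a label; the cap begins 74 mm above the origin and is 17 mm in diameter; grip it by the cap. At the start it stands loosely in puck_a.
- tube_b: Capped sample tube with an orange stepped cap that narrows upwards, 106 mm tall, 20 g. Origin at the centre of its underside, z up along the tube. The body is 13.6 mm in diameter with a label; the cap begins 78 mm above the origin and is 17 mm in diameter at its foot; grip this one near the foot of the cap, about 84 mm up, not at its thin top. At the start it stands loosely in puck_b.
- tube_c: Capped sample tube with a white cap, 100 mm tall, 20 g. Origin at the centre of its underside, z up along the tube. The body is 13.6 mm in diameter with a label; the cap begins 82 mm above the origin and is 17 mm in diameter; grip it by the cap. At the start it stands loosely in puck_c.
- tube_d: Capped sample tube with a blue cap, 91 mm tall, 20 g. Origin at the centre of its underside, z up along the tube. The body is 13.6 mm in diameter with a label; the cap begins 74 mm above the origin and is 17 mm in diameter; grip it by the cap. At the start it stands loosely in puck_d.
- puck_a: Round white puck, 34 mm diameter, 32 mm high, on the lane's belt and held fast there; tube_a stands in its 16.4 mm bore at the start. Origin at the centre of its underside, 18 mm above the bench; bore floor 6 mm above the origin. The four pucks stand in a straight row at 38 mm pitch, in any order.
- puck_b: Round white puck, 34 mm diameter, 32 mm high, on the lane's belt and held fast there; tube_b stands in its 16.4 mm bore at the start. Origin at the centre of its underside, 18 mm above the bench; bore floor 6 mm above the origin. The four pucks stand in a straight row at 38 mm pitch, in any order.
- puck_c: Round white puck, 34 mm diameter, 32 mm high, on the lane's belt and held fast there; tube_c stands in its 16.4 mm bore at the start. Origin at the centre of its underside, 18 mm above the bench; bore floor 6 mm above the origin. The four pucks stand in a straight row at 38 mm pitch, in any order.
- puck_d: Round white puck, 34 mm diameter, 32 mm high, on the lane's belt and held fast there; tube_d stands in its 16.4 mm bore at the start. Origin at the centre of its underside, 18 mm above the bench; bore floor 6 mm above the origin. The four pucks stand in a straight row at 38 mm pitch, in any order.
- lane_stop: The lane's stop, fixed: a black block bridging one end of the lane, 56 mm across, 54 mm high with the round aluminium button on top; the lane's other end is open, with a low bare steel roller. Origin at bench level on the row's line, 31 mm from the centre of the nearest puck (then 69, 107, 145 mm). The lane is a belt track 50 mm wide, rails 28 mm high, feet 80 mm across.
- rack: Grey one-row tube rack, fixed, 216 x 44 x 54 mm. Origin at the centre of its underside; x runs along the row away from the steel wire handle, which juts out 28 mm at its -x end. Five countersunk 18 mm holes at x = -76, -38, 0, 38, 76 mm, y = 0; a seated tube's underside is 6 mm above the origin. The four nearest the handle are empty; the fifth holds another tube, white cap, 96 mm tall.

How it is judged:
By the outcome, as a careful person would: the job done as asked, in the order asked, and still so for the second after the job is handed in, with the robot touching nothing.
It also fails if it takes over 102 s, if anything falls off the work surface, if the arm or the gripper's body presses on something with over 40 N, if the wrist force passes 120 N, or if a joint passes its speed limit or range.

## Working session

There is one attempt and no reset: what is moved stays moved. The work goes in short steps, Python scripts to look and compute and a tool call to move; the robot and the scene stay as the last step left them, time stands still between calls to the robot, and variables do not carry over. Pictures are saved under pics/ and viewed, at most 14 in all, crops included, and the job is handed in when it is done.

Besides the shell and the picture viewer there is one more tool, called after "Request:" in YAML: its name, and indented under it one key for each argument. arm_command: Moves the arm, as the interface text tells. Its arguments: {"type":"object","properties":{"increments":{"type":"array","items":{"type":"object","properties":{"slide":{"type":"array","items":{"type":"number"}},"spin":{"type":"number"},"gripper":{"type":"number"}}}},"newtons":{"type":"number"}},"required":["increments"]}

```bash
mkdir -p pics; ls; python3 - <<'E'
from station import status, imaging
import cv2,numpy as np
o=status.get_obs(); print({k:np.round(v,3) for k,v in o.items()})
for n in ["scene","top","wrist"]:
    d=imaging.get_image(n); cv2.imwrite(f"pics/{n}0.png",d["frame"][:,:,::-1])
    print(n,{k:(np.round(v,4).tolist()) for k,v in d.items() if k!="frame"})
E
```

```text
pics
{'t': np.float64(0.0), 'q': array([-1.312,  0.053,  1.614, -0.   ,  1.476, -0.119]), 'dq': array([-0.001, -0.001,  0.001, -0.002, -0.003, -0.003]), 'effort': array([ 2.0000e-03, -3.9369e+01, -3.7017e+01,  0.0000e+00,  7.0000e-03,
       -0.0000e+00]), 'tool_pos': array([ 0.23 , -0.58 ,  0.303]), 'tool_rot': array([-3.084, -0.59 ,  0.   ]), 'contact_force': array([ 0.713, -0.443, -0.398]), 'wrist_torque': array([-0.012, -0.017,  0.042]), 'grip_force': np.float64(0.0), 'opening': np.float64(0.085)}
scene {'vfov': 51.265, 'cx': 274.8813, 'cy': 205.6166, 'view': [[-0.848, -0.5299, -0.0106, 0.4441], [0.2932, -0.4857, 0.8234, -0.1928], [-0.4415, 0.6952, 0.5673, -0.6435], [0.0, 0.0, 0.0, 1.0]]}
top {'vfov': 42.3068, 'cx': 269.2721, 'cy': 216.1827, 'view': [[-0.0008, -0.9999, 0.0169, -0.0181], [0.9875, 0.0019, 0.1573, -0.5506], [-0.1573, 0.0168, 0.9874, -0.9392], [0.0, 0.0, 0.0, 1.0]]}
wrist {'vfov': 67.4696, 'cx': 284.4753, 'cy': 214.121, 'mount': [[0.0002, 0.964, 0.2658, 0.0678], [1.0, 0.0, -0.0009, 0.0002], [-0.0009, 0.2658, -0.964, -0.0693], [0.0, 0.0, 0.0, 1.0]]}
```

View pics/scene0.png

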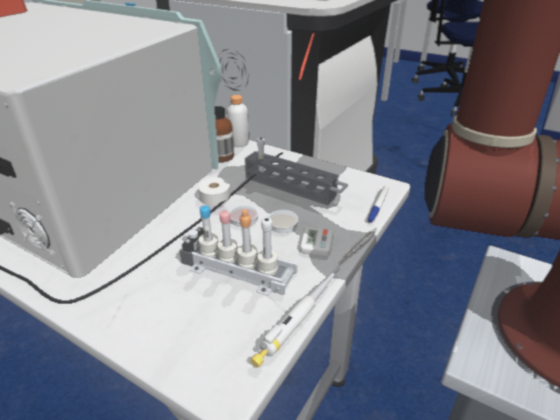

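View pics/top0.png

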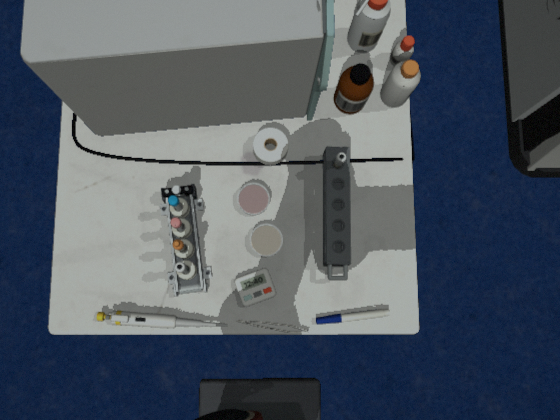

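The top view shows the lane at about (187,240), with its black stop at the upper end (180,190). From the stop the order is blue, pink, orange, white. The rack is at about (338,205), with its handle at the lower end (337,271) and the occupied hole at the upper end (341,157). The scene view shows the caps at (206,211), (225,216), (246,219) and (267,222).

```bash
cat > h.py <<'E'
import numpy as np, cv2
from scipy.spatial.transform import Rotation as R
from station import status, imaging
def cam(name):
    o=status.get_obs(); d=imaging.get_image(name)
    f=d["frame"]; K=f.shape[0]/2/np.tan(np.radians(d["vfov"]/2))
    if "view" in d: M=np.linalg.inv(d["view"])
    else:
        T=np.eye(4); T[:3,:3]=R.from_rotvec(o["tool_rot"]).as_matrix(); T[:3,3]=o["tool_pos"]; M=T@d["mount"]
    return dict(f=f,K=K,cx=d["cx"],cy=d["cy"],M=M)
def ray(c,u,v):
    d=c["M"][:3,:3]@np.array([(u-c["cx"])/c["K"],-(v-c["cy"])/c["K"],-1.0]); return c["M"][:3,3],d/np.linalg.norm(d)
def onz(c,u,v,z):
    p,d=ray(c,u,v); return p+d*(z-p[2])/d[2]
def proj(c,P):
    q=np.linalg.inv(c["M"])@np.append(P,1); return np.array([c["cx"]+c["K"]*q[0]/-q[2],c["cy"]-c["K"]*q[1]/-q[2]])
def tri(rays):
    A=0;b=0
    for p,d in rays:
        Q=np.eye(3)-np.outer(d,d); A=A+Q; b=b+Q@p
    x=np.linalg.solve(A,b); return x,[np.linalg.norm((np.eye(3)-np.outer(d,d))@(x-p)) for p,d in rays]
def blobs(m,amin=8):
    n,l,s,c=cv2.connectedComponentsWithStats(m.astype(np.uint8)); return [(c[i].round(1).tolist(),s[i].tolist()) for i in range(1,n) if s[i,4]>=amin]
E
python3 - <<'E'
from h import *
cs=cam("scene"); ct=cam("top")
np.save("/tmp/s.npy",cs["f"])
rng={"blue":((95,120,90),(112,255,255)),"pink":((165,50,120),(179,160,255)),"orange":((5,140,120),(18,255,255))}
C={}
for n,c,(x0,x1,y0,y1) in [("scene",cs,(180,300,190,290)),("top",ct,(150,220,170,305))]:
    h=cv2.cvtColor(c["f"],cv2.COLOR_RGB2HSV); 
    for k,(lo,hi) in rng.items():
        m=cv2.inRange(h,lo,hi); w=np.zeros_like(m); w[y0:y1,x0:x1]=m[y0:y1,x0:x1]
        b=blobs(w>0,5); print(n,k,b)
        C[n,k]=max(b,key=lambda t:t[1][4])[0] if b else None
for k in rng:
    print(k,[np.round(v,4) for v in tri([ray(cs,*C["scene",k]),ray(ct,*C["top",k])])])
for uv in [(339,247),(338,225),(338,204),(338,184)]: print(onz(ct,*uv,.054).round(4))
a=cv2.resize(ct["f"][140:310,155:225],None,fx=3.5,fy=3.5,interpolation=cv2.INTER_CUBIC)
b=cv2.resize(ct["f"][140:310,310:370],None,fx=3.5,fy=3.5,interpolation=cv2.INTER_CUBIC)
s=cv2.resize(cs["f"][190:300,180:300],None,fx=2.7,fy=2.7,interpolation=cv2.INTER_CUBIC)
s=cv2.copyMakeBorder(s,0,a.shape[0]-s.shape[0],0,0,cv2.BORDER_CONSTANT)
I=np.hstack([a,b,s]);print(I.shape); cv2.imwrite("pics/crop1.png",I[:,:,::-1])
E
```

```text
scene blue [([204.8, 211.3], [201, 206, 9, 12, 88])]
scene pink [([224.6, 216.6], [220, 211, 10, 12, 92])]
scene orange []
top blue [([172.7, 200.3], [168, 196, 10, 10, 83])]
top pink []
top orange [([176.8, 244.7], [173, 241, 9, 8, 52])]
blue [array([0.5678, 0.1473, 0.1072]), array([0.0005, 0.0005])]Traceback (most recent call last):
  File "<stdin>", line 13, in <module>
TypeError: Value after * must be an iterable, not NoneType
```

```bash
python3 - <<'E'
from h import *
cs=cam("scene"); ct=cam("top")
rng={"blue":((95,120,90),(112,255,255)),"pink":((165,40,80),(180,200,255)),"pink2":((0,40,80),(5,200,255)),"orange":((5,120,80),(18,255,255))}
for n,c,(x0,x1,y0,y1) in [("scene",cs,(180,300,190,290)),("top",ct,(150,220,170,305))]:
    h=cv2.cvtColor(c["f"],cv2.COLOR_RGB2HSV); 
    for k,(lo,hi) in rng.items():
        m=cv2.inRange(h,lo,hi); w=np.zeros_like(m); w[y0:y1,x0:x1]=m[y0:y1,x0:x1]
        print(n,k,blobs(w>0,5))
for uv in [(339,247),(338,225),(338,204),(338,184)]: print(onz(ct,*uv,.054).round(4))
a=cv2.resize(ct["f"][140:310,155:225],None,fx=3.5,fy=3.5,interpolation=cv2.INTER_CUBIC)
b=cv2.resize(ct["f"][140:310,310:370],None,fx=3.5,fy=3.5,interpolation=cv2.INTER_CUBIC)
s=cv2.resize(cs["f"][190:300,180:300],None,fx=2.7,fy=2.7,interpolation=cv2.INTER_CUBIC)
s=cv2.copyMakeBorder(s,0,a.shape[0]-s.shape[0],0,0,cv2.BORDER_CONSTANT)
I=np.hstack([a,b,s]);print(I.shape); cv2.imwrite("pics/crop1.png",I[:,:,::-1])
E
```

```text
scene blue [([204.8, 211.3], [201, 206, 9, 12, 88])]
scene pink [([224.6, 216.8], [220, 211, 10, 13, 111])]
scene pink2 []
scene orange [([244.9, 218.2], [242, 212, 7, 12, 38])]
top blue [([172.7, 200.3], [168, 196, 10, 10, 83])]
top pink []
top pink2 [([175.2, 222.1], [170, 217, 11, 11, 90])]
top orange [([177.6, 244.3], [173, 240, 11, 10, 84])]
[ 0.4937 -0.1417  0.054 ]
[ 0.5332 -0.1407  0.054 ]
[ 0.5714 -0.1415  0.054 ]
[ 0.6083 -0.1423  0.054 ]
(595, 779, 3)
```

View pics/crop1.png

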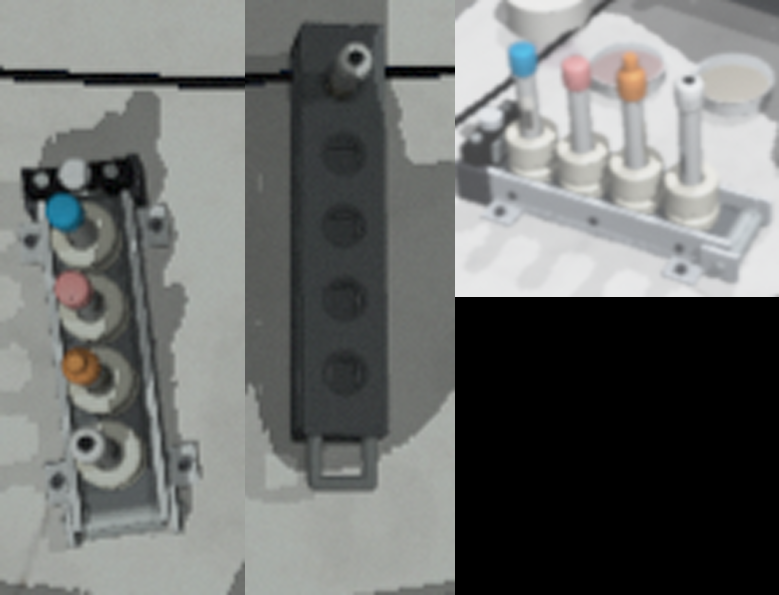

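```bash
cat >> h.py <<'E'
def go(x,y,z,yaw):
    """slide/spin from the present pose to world TCP x,y,z with tool x at yaw (deg)"""
    o=status.get_obs(); A=R.from_rotvec(o["tool_rot"]).as_matrix()
    y0=np.degrees(np.arctan2(A[1,0],A[0,0])); s=A.T@(np.array([x,y,z])-o["tool_pos"])
    print("t",round(float(o["t"]),2),"slide",s.round(4).tolist(),"spin",round(y0-yaw,2),"tilt",A[:,2].round(4))
E
python3 - <<'E'
from h import *
go(.55,0,.30,0)
E
```

```text
t 0.35 slide [0.5112, -0.422, 0.0039] spin 21.65 tilt [-1.e-04  5.e-04 -1.e+00]
```

The crops show the stop at the blue tube's end, the order blue, pink, orange, white, and the rack holes at top-image pixels (338,184), (338,205), (338.5,225) and (338.5,246).

Request:
arm_command:
  increments:
    - {"slide": [0.511, -0.422, 0.003], "spin": 21.65, "gripper": 0}
    - {"slide": [0.511, -0.422, 0.003], "spin": 21.65, "gripper": 0}
    - {"slide": [0.511, -0.422, 0.003], "spin": 21.65, "gripper": 0}
    - {"slide": [0.511, -0.422, 0.003], "spin": 21.65, "gripper": 0}
    - {"slide": [0.511, -0.422, 0.003], "spin": 21.65, "gripper": 0}
    - {"slide": [0.511, -0.422, 0.003], "spin": 21.65, "gripper": 0}
    - {"slide": [0.511, -0.422, 0.003], "spin": 21.65, "gripper": 0}
    - {"slide": [0.511, -0.422, 0.003], "spin": 21.65, "gripper": 0}

```text
t: 1.02
tool_pos: [0.3916, -0.287, 0.3026]
tool_rot: [3.141, -0.001, 0.001]
contact_force: [0.7, -0.7, -0.1]
opening: 0.0425
grip_force: 0.0
```

```bash
python3 - <<'E'
from h import *
go(.55,0,.30,0)
E
```

```text
t 1.02 slide [0.1582, -0.287, 0.0025] spin -0.03 tilt [ 6.e-04 -5.e-04 -1.e+00]
```

Request:
arm_command:
  increments:
    - {"slide": [0.158, -0.287, 0.003], "spin": 0, "gripper": 0}
    - {"slide": [0.158, -0.287, 0.003], "spin": 0, "gripper": 0}
    - {"slide": [0.158, -0.287, 0.003], "spin": 0, "gripper": 0}
    - {"slide": [0.158, -0.287, 0.003], "spin": 0, "gripper": 0}
    - {"slide": [0.158, -0.287, 0.003], "spin": 0, "gripper": 0}
    - {"slide": [0.158, -0.287, 0.003], "spin": 0, "gripper": 0}
    - {"slide": [0.158, -0.287, 0.003], "spin": 0, "gripper": 0}
    - {"slide": [0.158, -0.287, 0.003], "spin": 0, "gripper": 0}

```text
t: 1.68
tool_pos: [0.5499, 0.0008, 0.2996]
tool_rot: [-3.141, -0.002, -0.001]
contact_force: [0.9, -0.5, -0.2]
opening: 0.0424
grip_force: 0.0
```

```bash
python3 - <<'E'
from h import *
w=cam("wrist"); cv2.imwrite("pics/w1.png",w["f"][:,:,::-1]); import pickle; pickle.dump(w,open("w1.pkl","wb"))
print(status.get_obs()["tool_pos"])
h=cv2.cvtColor(w["f"],cv2.COLOR_RGB2HSV)
for k,lo,hi in [("blue",(95,120,90),(112,255,255)),("pink",(0,40,80),(5,200,255)),("pk",(165,40,80),(180,200,255)),("orange",(5,120,80),(18,255,255))]: print(k,blobs(cv2.inRange(h,lo,hi)>0,40))
E
```

```text
[0.55157654 0.00498415 0.29945219]
blue [([109.7, 189.1], [100, 179, 22, 20, 316])]
pink [([121.7, 232.0], [112, 221, 25, 21, 304]), ([296.4, 291.8], [290, 288, 13, 9, 86])]
pk []
orange [([132.5, 273.2], [120, 262, 25, 23, 333])]
```

View pics/w1.png

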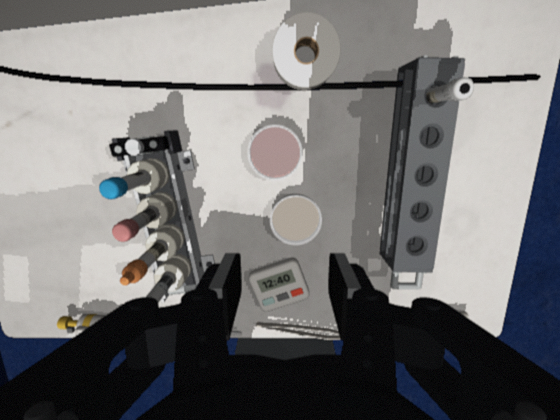

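The wrist view shows the caps at (112,187), (125,230) and (133,272), with white hidden behind the finger at about (170,290). The rack holes are at about (431,136), (426,174), (421,211) and (416,245). I'll look closer over the rack.

Request:
arm_command:
  increments:
    - {"slide": [0.023, 0.143, 0.06], "spin": 0, "gripper": 0}
    - {"slide": [0.023, 0.143, 0.06], "spin": 0, "gripper": 0}
    - {"slide": [0.023, 0.143, 0.06], "spin": 0, "gripper": 0}
    - {"slide": [0.023, 0.143, 0.06], "spin": 0, "gripper": 0}
    - {"slide": [0.023, 0.143, 0.06], "spin": 0, "gripper": 0}
    - {"slide": [0.023, 0.143, 0.06], "spin": 0, "gripper": 0}
    - {"slide": [0.023, 0.143, 0.06], "spin": 0, "gripper": 0}

```text
t: 2.32
tool_pos: [0.5721, -0.1448, 0.2396]
tool_rot: [-3.141, 0.001, -0.0]
contact_force: [-0.8, 1.1, 0.4]
opening: 0.0427
grip_force: 0.0
```

```bash
python3 - <<'E'
from h import *
import pickle
print([status.get_obs()["tool_pos"].round(4) for _ in range(2)])
w=cam("wrist"); pickle.dump(w,open("w2.pkl","wb")); cv2.imwrite("pics/w2.png",w["f"][:,:,::-1]); 
E
```

```text
[array([ 0.5721, -0.1448,  0.2396]), array([ 0.5721, -0.1448,  0.2396])]
```

View pics/w2.png

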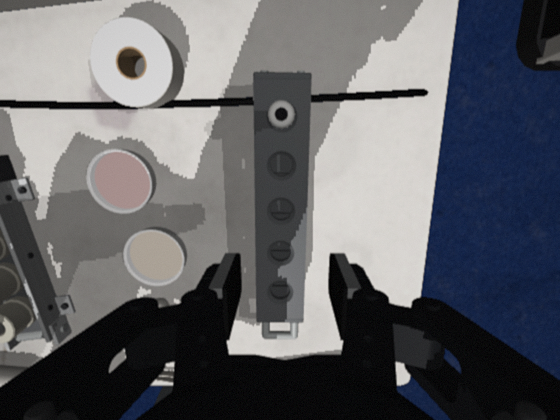

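The rack is seen from above with its holes at about (281,164), (281,210), (281,252) and (280,290). Next I'll measure the hole centres precisely and triangulate across views.

```bash
cat > holes.py <<'E'
from h import *
import pickle
w1,w2=[pickle.load(open(f"w{i}.pkl","rb")) for i in (1,2)]; ct=cam("top")
S={"w1":(w1,[(431,136),(426,174),(421,211),(416,245)],15),"w2":(w2,[(281,164),(281,210),(281,252),(280,290)],19),"top":(ct,[(338.3,184),(338.3,204.6),(338.6,225.4),(338.4,246.3)],10)}
U={}
for n,(c,L,r) in S.items():
    g=cv2.cvtColor(c["f"],cv2.COLOR_RGB2GRAY)
    for i,(u,v) in enumerate(L):
        x0,y0=int(u)-r,int(v)-r; p=cv2.resize(g[y0:y0+2*r,x0:x0+2*r],None,fx=4,fy=4,interpolation=cv2.INTER_CUBIC)
        e=cv2.HoughCircles(cv2.medianBlur(p,5),cv2.HOUGH_GRADIENT_ALT,1.5,200,param1=60,param2=.3,minRadius=int(1.4*r),maxRadius=4*r)
        t,m=cv2.threshold(p,0,255,cv2.THRESH_BINARY_INV+cv2.THRESH_OTSU)
        b=[k for k in blobs(m>0,30)]; k=max(b,key=lambda k:k[1][4]); s=k[1]
        box=((s[0]+s[2]/2)/4+x0-.4,(s[1]+s[3]/2)/4+y0-.4)
        U[n,i]=box; print(n,i,"bbox",np.round(box,1),"size",s[2]/4,s[3]/4,"hough",None if e is None else (e[0,0]/4+[x0,y0,0]).round(1), onz(c,*box,.054).round(4)[:2])
for i in range(4):
    x,e=tri([ray(S[n][0],*U[n,i]) for n in ("w1","w2","top")]); print(i,x.round(4),np.round(e,4))
E
python3 holes.py
```

```text
w1 0 bbox [431.  136.6] size 23.75 23.0 hough [429.9 136.8  10.4] [ 0.6096 -0.1418]
w1 1 bbox [425.7 175.4] size 22.75 21.5 hough [425.2 174.8  11.6] [ 0.5718 -0.1412]
w1 2 bbox [420.7 211.7] size 21.75 20.25 hough [420.2 212.1  10.1] [ 0.5339 -0.1406]
w1 3 bbox [416.2 245.7] size 20.75 19.25 hough [416.  246.1   9.6] [ 0.4964 -0.1402]
w2 0 bbox [281.2 165.1] size 29.75 30.0 hough [281.1 164.9  14.4] [ 0.6108 -0.1422]
w2 1 bbox [280.8 210. ] size 28.5 26.25 hough None [ 0.5734 -0.1418]
w2 2 bbox [278.6 251.6] size 34.0 38.0 hough [279.6 252.5  13.2] [ 0.536  -0.1397]
w2 3 bbox [276.5 289.6] size 31.75 38.0 hough [280.1 290.5   9.7] [ 0.4993 -0.1376]
top 0 bbox [341.1 183.6] size 13.0 20.0 hough None [ 0.609  -0.1479]
top 1 bbox [336.  195.7] size 7.25 4.25 hough None [ 0.5866 -0.1382]
top 2 bbox [337.6 226.4] size 20.0 15.5 hough None [ 0.5308 -0.14  ]
top 3 bbox [337.6 245.6] size 20.0 20.0 hough None [ 0.4962 -0.1392]
0 [ 0.6099 -0.1448  0.0504] [0.0013 0.0026 0.0037]
1 [ 0.5783 -0.1373  0.0707] [0.0054 0.0048 0.0051]
2 [ 0.5327 -0.1409  0.0492] [0.0017 0.0018 0.0013]
3 [ 0.497  -0.1391  0.0531] [0.0016 0.0022 0.0008]
```

```bash
python3 - <<'E'
from h import *
import pickle
w1,w2=[pickle.load(open(f"w{i}.pkl","rb")) for i in (1,2)]; ct=cam("top"); cs=cam("scene")
H={"w1":[(430.5,136.6),(425.5,175.2),(420.5,211.9),(416.1,245.9)],"w2":[(281.2,165),(280.9,210),(280,252.3),(280.1,290.3)],"top":[(338.3,184),(338.3,204.6),(338.6,225.4),(338.4,246.3)]}
C=dict(w1=w1,w2=w2,top=ct)
for i in range(4):
    print(i,*[np.round(v,4) for v in tri([ray(C[n],*H[n][i]) for n in C])],[onz(C[n],*H[n][i],.054)[:2].round(4).tolist() for n in C])
T={"blue":[(109.7,189.1),(172.7,200.3),(204.8,211.3)],"pink":[(121.7,232),(175.2,222.1),(224.6,216.8)],"orange":[(132.5,273.2),(177.6,244.3),(244.9,218.2)]}
P=[]
for k,v in T.items():
    x,e=tri([ray(c,*u) for c,u in zip((w1,ct,cs),v)]); P.append(x); print(k,x.round(4),np.round(e,4))
d=P[0]-P[2]; print("lane yaw",np.degrees(np.arctan2(d[1],d[0])))
go(.555,.135,.25,10)
E
```

```text
0 [ 0.6097 -0.1429  0.0499] [0.0003 0.001  0.0007] [[0.6096, -0.1413], [0.6109, -0.1422], [0.6083, -0.1428]]
1 [ 0.5716 -0.1424  0.0497] [0.0005 0.0009 0.0005] [[0.5719, -0.141], [0.5734, -0.1419], [0.5703, -0.142]]
2 [ 0.5332 -0.1417  0.0505] [0.0005 0.001  0.0006] [[0.5338, -0.1404], [0.5354, -0.141], [0.5325, -0.1418]]
3 [ 0.4954 -0.1412  0.05  ] [0.0009 0.001  0.0001] [[0.4962, -0.1401], [0.4986, -0.1409], [0.4949, -0.1406]]
blue [0.5676 0.1476 0.1077] [0.0004 0.0007 0.0004]
pink [0.53   0.1425 0.1076] [0.0006 0.0008 0.0005]
orange [0.4929 0.1359 0.1138] [0.0004 0.0011 0.0011]
lane yaw 8.906107934722458
t 2.52 slide [-0.017, -0.2789, -0.0098] spin -9.92 tilt [ 1.5e-03 -5.0e-04 -1.0e+00]
```

Request:
arm_command:
  increments:
    - {"slide": [-0.02, -0.28, -0.01], "spin": -9, "gripper": 0}
    - {"slide": [-0.02, -0.28, -0.01], "spin": -9, "gripper": 0}
    - {"slide": [-0.02, -0.28, -0.01], "spin": -9, "gripper": 0}
    - {"slide": [-0.02, -0.28, -0.01], "spin": -9, "gripper": 0}
    - {"slide": [-0.02, -0.28, -0.01], "spin": -9, "gripper": 0}
    - {"slide": [-0.02, -0.28, -0.01], "spin": -9, "gripper": 0}
    - {"slide": [-0.02, -0.28, -0.01], "spin": -9, "gripper": 0}
    - {"slide": [-0.02, -0.28, -0.01], "spin": -9, "gripper": 0}

```text
t: 3.18
tool_pos: [0.5512, 0.1408, 0.2506]
tool_rot: [-3.129, -0.258, -0.003]
contact_force: [0.4, -0.4, -0.1]
opening: 0.0425
grip_force: 0.0
```

```bash
python3 - <<'E'
from h import *
import pickle
cam("top"); cam("top"); print(status.get_obs()["tool_pos"].round(4))
w=cam("wrist"); pickle.dump(w,open("w3.pkl","wb")); cv2.imwrite("pics/w3.png",w["f"][:,:,::-1]); 
h=cv2.cvtColor(w["f"],cv2.COLOR_RGB2HSV)
for k,lo,hi,z in [("blue",(95,120,90),(112,255,255),.112),("pink",(0,40,80),(5,200,255),.112),("orange",(5,120,80),(18,255,255),.119)]:
  for b in blobs(cv2.inRange(h,lo,hi)>0,150): print(k,b,onz(w,*b[0],z).round(4))
go(.5676,.1476,.215,8.9)
E
```

```text
[0.5518 0.1368 0.25  ]
blue ([274.4, 204.2], [263, 193, 24, 23, 444]) [0.5684 0.1461 0.112 ]
pink ([414.8, 178.3], [389, 152, 52, 54, 1629]) [0.6007 0.0568 0.112 ]
pink ([273.7, 256.2], [262, 245, 24, 23, 433]) [0.5308 0.1408 0.112 ]
orange ([272.5, 307.9], [262, 297, 22, 25, 335]) [0.494  0.1359 0.119 ]
t 3.33 slide [0.0173, -0.0093, 0.0348] spin 0.19 tilt [ 7.e-04 -4.e-04 -1.e+00]
```

View pics/w3.png

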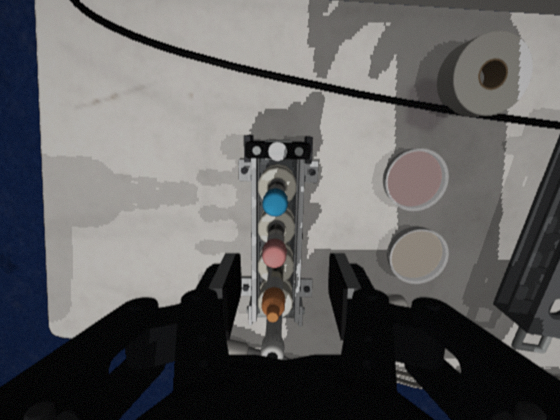

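The lane is seen from above in line with the tool: blue (274,204), pink (274,256), orange (272,308), white at about (272,350), stop at (278,150). Picking blue.

Request:
arm_command:
  increments:
    - {"slide": [0.017, -0.009, 0.02], "spin": 0, "gripper": 0}
    - {"slide": [0.017, -0.009, 0.03], "spin": 0, "gripper": 0}
    - {"slide": [0.017, -0.009, 0.06], "spin": 0, "gripper": 0}
    - {"slide": [0.017, -0.009, 0.088], "spin": 0, "gripper": 0}
    - {"slide": [0.017, -0.009, 0.088], "spin": 0, "gripper": 0}
    - {"slide": [0.017, -0.009, 0.088], "spin": 0, "gripper": 0}

```text
t: 3.83
tool_pos: [0.5661, 0.1454, 0.1593]
tool_rot: [3.132, 0.244, -0.008]
contact_force: [0.6, -0.2, 1.1]
opening: 0.0429
grip_force: 0.0
```

```bash
python3 - <<'E'
from h import *
import pickle
go(.5676,.1476,.161,8.9)
w=cam("wrist"); cv2.imwrite("pics/w4.png",w["f"][:,:,::-1]); 
E
```

```text
t 3.83 slide [0.0018, -0.0019, -0.0017] spin 0.01 tilt [-5.2e-03 -8.0e-04 -1.0e+00]
```

View pics/w4.png

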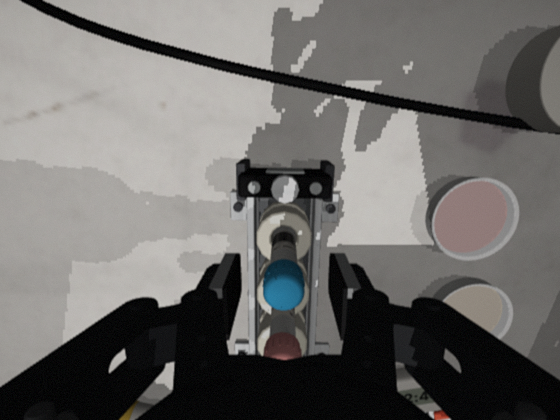

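The blue cap is centred between the fingers at (284,284). Closing on it.

Request:
arm_command:
  increments:
    - {"slide": [0.001, -0.001, -0.001], "spin": 0, "gripper": -1}
    - {"slide": [0.001, -0.001, -0.001], "spin": 0, "gripper": -1}
    - {"slide": [0.001, -0.001, -0.001], "spin": 0, "gripper": -1}
    - {"slide": [0.001, -0.001, -0.001], "spin": 0, "gripper": -1}
    - {"slide": [0.001, -0.001, -0.001], "spin": 0, "gripper": -1}
    - {"slide": [0.001, -0.001, -0.001], "spin": 0, "gripper": -1}
    - {"slide": [0.001, -0.001, -0.02], "spin": 0, "gripper": -1}
    - {"slide": [0.001, -0.001, -0.04], "spin": 0, "gripper": -1}
  newtons: 30

```text
t: 4.55
tool_pos: [0.5677, 0.1478, 0.2008]
tool_rot: [3.132, 0.246, -0.003]
contact_force: [0.4, -0.4, 0.2]
opening: 0.0156
grip_force: 29.4
```

Request:
arm_command:
  increments:
    - {"slide": [0, 0, -0.04], "spin": 0, "gripper": -1}
    - {"slide": [-0.116, 0.274, -0.04], "spin": 9.6, "gripper": -1}
    - {"slide": [-0.116, 0.274, -0.04], "spin": 9.6, "gripper": -1}
    - {"slide": [-0.116, 0.274, -0.04], "spin": 9.6, "gripper": -1}
    - {"slide": [-0.116, 0.274, -0.04], "spin": 9.6, "gripper": -1}
    - {"slide": [-0.116, 0.274, -0.04], "spin": 9.6, "gripper": -1}
    - {"slide": [-0.116, 0.274, -0.04], "spin": 9.6, "gripper": -1}
    - {"slide": [-0.116, 0.274, -0.04], "spin": 9.6, "gripper": -1}

```text
t: 5.22
tool_pos: [0.4973, -0.1368, 0.242]
tool_rot: [3.141, -0.016, 0.002]
contact_force: [0.1, -0.7, -0.3]
opening: 0.016
grip_force: 29.5
```

```bash
python3 - <<'E'
from h import *
go(.4958,-.1405,.202,-.7)
E
```

```text
t 5.22 slide [-0.0015, 0.0037, 0.04] spin 0.12 tilt [ 1.2e-03 -4.0e-04 -1.0e+00]
```

Request:
arm_command:
  increments:
    - {"slide": [0, 0, 0.02], "spin": 0, "gripper": -1}
    - {"slide": [0, 0, 0.037], "spin": 0, "gripper": -1}
    - {"slide": [0, 0, 0.037], "spin": 0, "gripper": -1}
    - {"slide": [0, 0, 0.037], "spin": 0, "gripper": -1}

```text
t: 5.55
tool_pos: [0.4974, -0.135, 0.2037]
tool_rot: [-3.141, 0.017, 0.003]
contact_force: [0.4, -0.1, 0.5]
opening: 0.0158
grip_force: 29.5
```

```bash
python3 - <<'E'
from h import *
import pickle
go(.4958,-.1405,.202,-.7)
w=cam("wrist"); pickle.dump(w,open("w5.pkl","wb")); s=cam("scene")
a=w["f"][120:420,130:430]; b=cv2.resize(s["f"][100:230,210:370],None,fx=2.3,fy=2.3,interpolation=cv2.INTER_CUBIC)
a=cv2.resize(a,None,fx=1.4,fy=1.4,interpolation=cv2.INTER_CUBIC); b=cv2.copyMakeBorder(b,0,a.shape[0]-b.shape[0],0,0,cv2.BORDER_CONSTANT)
cv2.imwrite("pics/w5.png",np.hstack([a,b])[:,:,::-1]); 
E
```

```text
t 5.55 slide [-0.0016, 0.0055, 0.0017] spin 0.09 tilt [-2.e-03  9.e-04 -1.e+00]
```

View pics/w5.png

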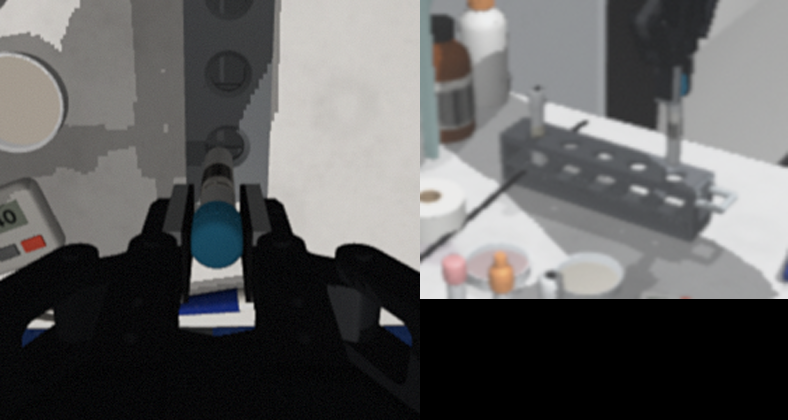

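The tube hangs straight at u≈285 while the hole is at u≈293, so it sits about 5.7 mm toward +y, which matches the measured pose. Correcting that now.

Request:
arm_command:
  increments:
    - {"slide": [-0.001, 0.0057, 0.002], "spin": 0, "gripper": -1}
    - {"slide": [-0.001, 0.0057, 0.002], "spin": 0, "gripper": -1}
    - {"slide": [-0.001, 0.0057, 0.002], "spin": 0, "gripper": -1}
    - {"slide": [-0.001, 0.0057, 0.002], "spin": 0, "gripper": -1}

```text
t: 5.98
tool_pos: [0.4973, -0.1409, 0.2029]
tool_rot: [3.141, -0.016, 0.001]
contact_force: [-0.5, 0.3, -0.1]
opening: 0.0159
grip_force: 29.5
```

```bash
python3 - <<'E'
from h import *
import pickle
go(.4958,-.1405,.202,-.7)
w=cam("wrist"); pickle.dump(w,open("w6.pkl","wb")); o=status.get_obs()
A=R.from_rotvec(o["tool_rot"]).as_matrix()
for dz in (.062,.136): print("axis",dz,proj(w,o["tool_pos"]+A[:,2]*dz).round(1))
for h in [(.6097,-.1422),(.572,-.1416),(.5338,-.1411),(.4961,-.1405)]: print("hole",proj(w,np.array([*h,.054])).round(1))
a=cv2.resize(w["f"][60:310,210:360],None,fx=2.4,fy=2.4,interpolation=cv2.INTER_CUBIC)
cv2.imwrite("pics/w6.png",a[:,:,::-1]); 
E
```

```text
t 5.98 slide [-0.0015, -0.0003, 0.0009] spin 0.11 tilt [ 7.e-04 -3.e-04 -1.e+00]
axis 0.062 [284.2 280.6]
axis 0.136 [284.2 230.1]
hole [284.5  54.5]
hole [284.2 116.9]
hole [284.  174.4]
hole [283.7 226.1]
```

View pics/w6.png

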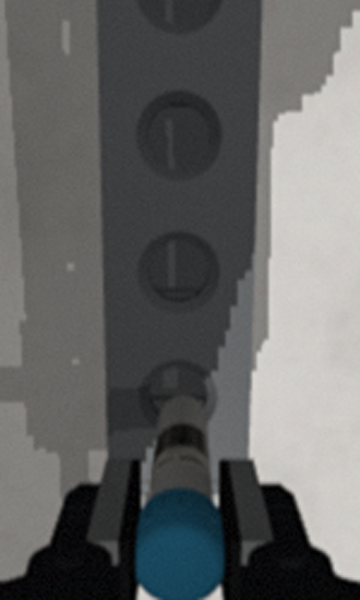

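The hole 3 rim is centred at about (284.6,224.6) and the tube bottom sits about 1–2 mm short in x. I'll nudge it forward and lower, watching the force.

Request:
arm_command:
  increments:
    - {"slide": [0.001, 0, 0.005], "spin": 0, "gripper": -1}
    - {"slide": [0.001, 0, 0.01], "spin": 0, "gripper": -1}
    - {"slide": [0.001, 0, 0.015], "spin": 0, "gripper": -1}
    - {"slide": [0.001, 0, 0.02], "spin": 0, "gripper": -1}
    - {"slide": [0.001, 0, 0.025], "spin": 0, "gripper": -1}
    - {"slide": [0.001, 0, 0.03], "spin": 0, "gripper": -1}
    - {"slide": [0.001, 0, 0.035], "spin": 0, "gripper": -1}

```text
t: 6.62
tool_pos: [0.4979, -0.1408, 0.1666]
tool_rot: [-3.141, 0.017, 0.001]
contact_force: [-0.8, 0.0, -0.3]
opening: 0.016
grip_force: 29.5
```

```bash
python3 - <<'E'
from h import *
import pickle
o=status.get_obs(); print(o["tool_pos"].round(4),o["contact_force"].round(1),o["wrist_torque"].round(2))
w=cam("wrist"); 
a=cv2.resize(w["f"][60:310,210:360],None,fx=2,fy=2,interpolation=cv2.INTER_CUBIC)
s=cam("scene"); b=cv2.resize(s["f"][100:230,210:370],None,fx=2.5,fy=2.5,interpolation=cv2.INTER_CUBIC); b=cv2.copyMakeBorder(b,0,a.shape[0]-b.shape[0],0,0,cv2.BORDER_CONSTANT)
cv2.imwrite("pics/w7.png",np.hstack([a,b])[:,:,::-1]); 
E
```

```text
[ 0.4979 -0.1408  0.1666] [-0.8  0.  -0.3] [-0.05  0.02 -0.01]
```

View pics/w7.png

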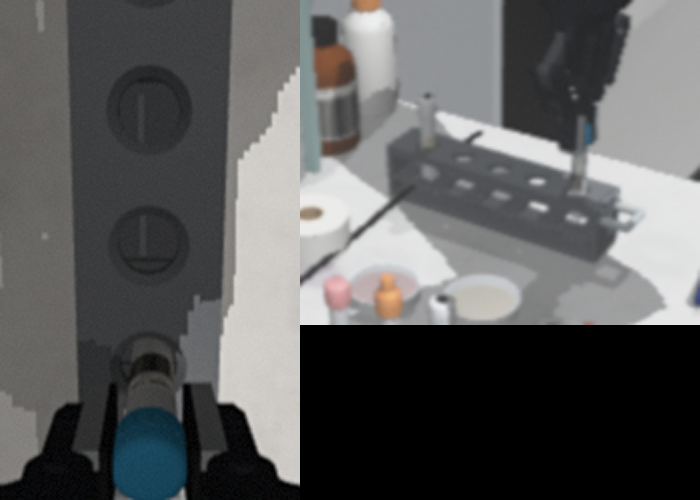

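The tube is entering the handle-end hole with no force on it. Lowering the rest.

Request:
arm_command:
  increments:
    - {"slide": [0, 0, 0.006], "spin": 0, "gripper": -1}
    - {"slide": [0, 0, 0.012], "spin": 0, "gripper": -1}
    - {"slide": [0, 0, 0.017], "spin": 0, "gripper": -1}
    - {"slide": [0, 0, 0.021], "spin": 0, "gripper": -1}
    - {"slide": [0, 0, 0.023], "spin": 0, "gripper": -1}
    - {"slide": [0, 0, 0.024], "spin": 0, "gripper": -1}

```text
t: 7.22
tool_pos: [0.5003, -0.1416, 0.147]
tool_rot: [3.14, -0.017, 0.008]
contact_force: [-1.5, 2.3, 18.3]
opening: 0.0162
grip_force: 31.0
```

18 N at z=0.147, a few mm above the expected seat. I'll relieve the force, try a small shift back in x, and read again.

Request:
arm_command:
  increments:
    - {"slide": [0, 0, -0.007], "spin": 0, "gripper": -1}
    - {"slide": [0, 0, -0.009], "spin": 0, "gripper": -1}
    - {"slide": [0, 0, -0.009], "spin": 0, "gripper": -1}
    - {"slide": [0, 0, -0.009], "spin": 0, "gripper": -1}

```text
t: 7.55
tool_pos: [0.4977, -0.1408, 0.1519]
tool_rot: [-3.141, 0.017, 0.001]
contact_force: [-0.5, 0.5, -0.4]
opening: 0.0162
grip_force: 29.6
```

```bash
cat > cap.py <<'E'
from h import *
import sys
RNG=dict(blue=((95,120,60),(112,255,255)),pink=((0,40,80),(5,200,255)),orange=((5,120,80),(18,255,255)))
o=status.get_obs(); print(o["tool_pos"].round(4),o["tool_rot"].round(3),o["contact_force"].round(1))
k=sys.argv[1]; rays=[]
for n in ("scene","top","wrist"):
    c=cam(n); h=cv2.cvtColor(c["f"],cv2.COLOR_RGB2HSV); m=cv2.inRange(h,*RNG[k])>0
    for b in blobs(m,15): print(n,b)
E
python3 cap.py blue
```

```text
[ 0.4977 -0.1408  0.1519] [-3.141e+00  1.700e-02  1.000e-03] [-0.5  0.5 -0.4]
scene ([437.3, 232.0], [313, 56, 247, 364, 43346])
scene ([427.5, 67.0], [425, 65, 7, 5, 24])
scene ([459.5, 76.3], [456, 72, 7, 11, 52])
scene ([475.3, 79.6], [470, 75, 13, 10, 106])
scene ([53.8, 380.3], [0, 304, 157, 116, 9526])
scene ([301.9, 399.4], [289, 383, 27, 37, 190])
top ([79.8, 290.5], [0, 0, 286, 420, 36016])
top ([473.3, 241.7], [362, 0, 198, 420, 54089])
wrist ([528.4, 212.5], [474, 0, 86, 384, 19068])
wrist ([283.9, 289.5], [267, 265, 36, 46, 1282])
```

Request:
arm_command:
  increments:
    - {"slide": [0, 0, 0.002], "spin": 0, "gripper": -1}
    - {"slide": [0, 0, 0.002], "spin": 0, "gripper": -0.8}
    - {"slide": [0, 0, 0.002], "spin": 0, "gripper": -0.5}
    - {"slide": [0, 0, 0.002], "spin": 0, "gripper": -0.2}
    - {"slide": [0, 0, 0.002], "spin": 0, "gripper": 0}
    - {"slide": [0, 0, 0.002], "spin": 0, "gripper": 0}
    - {"slide": [0, 0, -0.04], "spin": 0, "gripper": 0}
    - {"slide": [0, 0, -0.06], "spin": 0, "gripper": 0}

```text
t: 8.37
tool_pos: [0.4982, -0.141, 0.2142]
tool_rot: [3.141, -0.016, 0.001]
contact_force: [0.8, -0.3, 1.2]
opening: 0.0429
grip_force: 0.0
```

Request:
arm_command:
  increments:
    - {"slide": [0, 0, -0.04], "spin": 0, "gripper": 0}
    - {"slide": [0, 0, -0.04], "spin": 0, "gripper": 0}
    - {"slide": [0, 0, -0.04], "spin": 0, "gripper": 0}

```text
t: 8.62
tool_pos: [0.4995, -0.1416, 0.2561]
tool_rot: [3.139, -0.016, 0.01]
contact_force: [0.2, 0.8, -0.5]
opening: 0.0429
grip_force: 0.0
```

```bash
python3 cap.py blue; python3 - <<'E'
from h import *
w=cam("wrist"); 
a=cv2.resize(w["f"][30:330,160:410],None,fx=1.6,fy=1.6,interpolation=cv2.INTER_CUBIC)
s=cam("scene"); b=cv2.resize(s["f"][130:230,230:370],None,fx=2.8,fy=2.8,interpolation=cv2.INTER_CUBIC); b=cv2.copyMakeBorder(b,0,a.shape[0]-b.shape[0],0,0,cv2.BORDER_CONSTANT)
cv2.imwrite("pics/w8.png",np.hstack([a,b])[:,:,::-1]); 
E
```

```text
[ 0.4995 -0.1416  0.2561] [ 3.139 -0.016  0.01 ] [ 0.2  0.8 -0.5]
scene ([437.6, 231.9], [313, 57, 247, 363, 43678])
scene ([427.4, 66.9], [425, 65, 7, 5, 23])
scene ([459.4, 76.3], [456, 72, 7, 11, 54])
scene ([475.2, 79.5], [470, 75, 13, 10, 106])
scene ([322.0, 160.3], [319, 157, 7, 8, 42])
scene ([2.1, 309.5], [0, 304, 8, 14, 52])
scene ([54.3, 380.6], [0, 307, 158, 113, 9520])
scene ([316.6, 377.3], [313, 373, 9, 10, 35])
scene ([301.2, 399.1], [289, 381, 26, 39, 272])
top ([81.1, 290.9], [0, 0, 292, 420, 36237])
top ([479.2, 237.9], [376, 0, 184, 420, 48644])
top ([342.8, 245.6], [339, 242, 9, 9, 59])
wrist ([498.8, 181.1], [421, 0, 139, 379, 38261])
wrist ([286.5, 221.7], [275, 209, 23, 26, 458])
wrist ([311.5, 342.0], [280, 326, 63, 33, 1523])
wrist ([28.4, 347.4], [0, 328, 85, 58, 2362])
wrist ([451.7, 360.0], [444, 349, 17, 23, 142])
wrist ([117.1, 360.1], [109, 350, 17, 23, 152])
wrist ([416.6, 393.4], [396, 362, 53, 58, 1006])
wrist ([130.0, 411.0], [120, 398, 21, 22, 128])
```

View pics/w8.png

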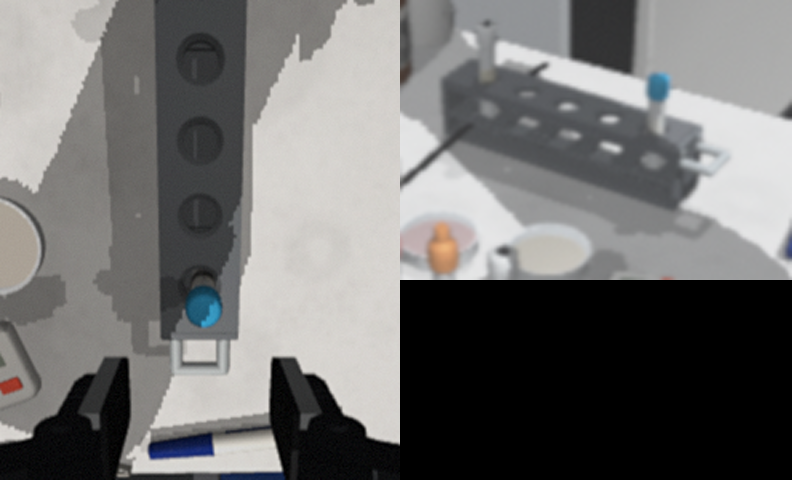

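Blue stands in the handle-end hole, at wrist pixel (286,222) and scene pixel (322,160). Next I'll check its seating height and line up for pink.

```bash
python3 - <<'E'
from h import *
cs=cam("scene"); ct=cam("top")
print(tri([ray(cs,322,160.3),ray(ct,342.8,245.6)]))
w=cam("wrist"); h=cv2.cvtColor(w["f"],cv2.COLOR_RGB2HSV); print(status.get_obs()["tool_pos"],blobs(cv2.inRange(h,(95,120,60),(112,255,255))[150:300,240:330]>0,50))
go(.53,.1425,.24,8.9)
E
```

```text
(array([ 0.49410677, -0.14256118,  0.08842403]), [np.float64(0.0016732757085616075), np.float64(0.0016732757085616034)])
[ 0.49758186 -0.14071727  0.25114609] [([46.9, 71.3], [36, 59, 23, 26, 458])]
t 9.02 slide [0.0295, -0.2835, 0.0113] spin -9.5 tilt [-2.e-03  9.e-04 -1.e+00]
```

Request:
arm_command:
  increments:
    - {"slide": [0.03, -0.283, 0.011], "spin": -9.5, "gripper": 0}
    - {"slide": [0.03, -0.283, 0.011], "spin": -9.5, "gripper": 0}
    - {"slide": [0.03, -0.283, 0.011], "spin": -9.5, "gripper": 0}
    - {"slide": [0.03, -0.283, 0.011], "spin": -9.5, "gripper": 0}
    - {"slide": [0.03, -0.283, 0.011], "spin": -9.5, "gripper": 0}
    - {"slide": [0.03, -0.283, 0.011], "spin": -9.5, "gripper": 0}
    - {"slide": [0.03, -0.283, 0.011], "spin": -9.5, "gripper": 0}
    - {"slide": [0.03, -0.283, 0.011], "spin": -9.5, "gripper": 0}

```text
t: 9.68
tool_pos: [0.5306, 0.1468, 0.2406]
tool_rot: [-3.129, -0.253, 0.001]
contact_force: [-0.3, -0.0, -0.6]
opening: 0.0428
grip_force: 0.0
```

```bash
cat > see.py <<'E'
from h import *
import sys
# settle, then cap centre in the wrist view (at cap mid height) and the move to x,y,z,yaw
x,y,z,yaw=map(float,sys.argv[2:6])
for _ in range(3): cam("top")
w=cam("wrist"); h=cv2.cvtColor(w["f"],cv2.COLOR_RGB2HSV); k=sys.argv[1]
R_=dict(blue=((95,120,60),(112,255,255)),pink=((0,40,80),(5,200,255)),orange=((5,120,80),(18,255,255)))
if k in R_:
    for b in blobs(cv2.inRange(h,*R_[k])>0,150): print(b,onz(w,*b[0],float(sys.argv[6])).round(4))
print(status.get_obs()["tool_pos"].round(4)); go(x,y,z,yaw)
E
python3 see.py pink .53 .142 .160 8.9 .112
```

```text
([429.5, 157.8], [403, 130, 55, 57, 1943]) [0.5938 0.06   0.112 ]
([285.4, 233.4], [273, 221, 26, 25, 496]) [0.5307 0.1409 0.112 ]
[0.5309 0.1412 0.241 ]
t 9.88 slide [-0.0007, -0.001, 0.081] spin -0.03 tilt [-8.e-04 -6.e-04 -1.e+00]
```

Request:
arm_command:
  increments:
    - {"slide": [0, 0, 0.03], "spin": 0, "gripper": 0}
    - {"slide": [0, 0, 0.06], "spin": 0, "gripper": 0}
    - {"slide": [0, 0, 0.08], "spin": 0, "gripper": 0}
    - {"slide": [0, 0, 0.08], "spin": 0, "gripper": 0}
    - {"slide": [0, 0, 0.08], "spin": 0, "gripper": 0}
    - {"slide": [0, 0, 0.08], "spin": 0, "gripper": -1}
    - {"slide": [0, 0, 0.08], "spin": 0, "gripper": -1}
    - {"slide": [0, 0, 0.08], "spin": 0, "gripper": -1}

```text
t: 10.55
tool_pos: [0.5324, 0.1416, 0.1639]
tool_rot: [3.132, 0.243, 0.007]
contact_force: [-0.0, -1.3, 2.9]
opening: 0.0159
grip_force: 29.3
```

Request:
arm_command:
  increments:
    - {"slide": [0, 0, 0], "spin": 0, "gripper": -1}
    - {"slide": [0, 0, 0], "spin": 0, "gripper": -1}
    - {"slide": [0, 0, 0], "spin": 0, "gripper": -1}

```text
t: 10.8
tool_pos: [0.5324, 0.1418, 0.1638]
tool_rot: [3.132, 0.244, 0.007]
contact_force: [0.0, -0.8, 6.5]
opening: 0.016
grip_force: 29.6
```

Request:
arm_command:
  increments:
    - {"slide": [0, 0, -0.03], "spin": 0, "gripper": -1}
    - {"slide": [0, 0, -0.06], "spin": 0, "gripper": -1}
    - {"slide": [0, 0, -0.08], "spin": 0, "gripper": -1}
    - {"slide": [0, 0, -0.08], "spin": 0, "gripper": -1}
    - {"slide": [0, 0, -0.08], "spin": 0, "gripper": -1}
    - {"slide": [0, 0, -0.08], "spin": 0, "gripper": -1}

```text
t: 11.3
tool_pos: [0.5304, 0.1418, 0.2404]
tool_rot: [-3.132, -0.244, 0.002]
contact_force: [-0.8, -0.5, 0.2]
opening: 0.0162
grip_force: 29.5
```

```bash
python3 see.py none .5345 -.1412 .24 -.7
```

```text
[0.5302 0.1417 0.2396]
t 11.5 slide [-0.0395, 0.2801, -0.0003] spin 9.6 tilt [-3.1e-03 -3.0e-04 -1.0e+00]
```

Request:
arm_command:
  increments:
    - {"slide": [-0.039, 0.28, 0], "spin": 9.6, "gripper": -1}
    - {"slide": [-0.039, 0.28, 0], "spin": 9.6, "gripper": -1}
    - {"slide": [-0.039, 0.28, 0], "spin": 9.6, "gripper": -1}
    - {"slide": [-0.039, 0.28, 0], "spin": 9.6, "gripper": -1}
    - {"slide": [-0.039, 0.28, 0], "spin": 9.6, "gripper": -1}
    - {"slide": [-0.039, 0.28, 0], "spin": 9.6, "gripper": -1}
    - {"slide": [-0.039, 0.28, 0], "spin": 9.6, "gripper": -1}
    - {"slide": [-0.039, 0.28, 0], "spin": 9.6, "gripper": -1}

```text
t: 12.17
tool_pos: [0.5352, -0.1459, 0.2406]
tool_rot: [3.14, -0.029, -0.002]
contact_force: [-0.1, -0.0, 0.3]
opening: 0.0159
grip_force: 29.6
```

```bash
python3 see.py none .535 -.1412 .206 -.7
```

```text
[ 0.5355 -0.1401  0.2406]
t 12.37 slide [-0.0004, 0.0012, 0.0346] spin 0.03 tilt [-0.0013  0.001  -1.    ]
```

Request:
arm_command:
  increments:
    - {"slide": [0, 0.001, 0.035], "spin": 0, "gripper": -1}
    - {"slide": [0, 0.001, 0.035], "spin": 0, "gripper": -1}
    - {"slide": [0, 0.001, 0.04], "spin": 0, "gripper": -1}
    - {"slide": [0, 0.001, 0.045], "spin": 0, "gripper": -1}
    - {"slide": [0, 0.001, 0.05], "spin": 0, "gripper": -1}
    - {"slide": [0, 0.001, 0.055], "spin": 0, "gripper": -1}
    - {"slide": [0, 0.001, 0.055], "spin": 0, "gripper": -1}
    - {"slide": [0, 0.001, 0.055], "spin": 0, "gripper": -1}

```text
t: 13.03
tool_pos: [0.5358, -0.1418, 0.1865]
tool_rot: [-3.141, 0.019, 0.0]
contact_force: [-0.2, -0.7, -0.1]
opening: 0.0159
grip_force: 29.6
```

```bash
python3 - <<'E'
from h import *
o=status.get_obs(); print(o["tool_pos"].round(4),o["contact_force"].round(1),o["wrist_torque"].round(2))
E
```

```text
[ 0.5358 -0.1418  0.1865] [-0.2 -0.7 -0.1] [-0.01  0.02 -0.03]
```

Request:
arm_command:
  increments:
    - {"slide": [0, 0, 0.006], "spin": 0, "gripper": -1}
    - {"slide": [0, 0, 0.012], "spin": 0, "gripper": -1}
    - {"slide": [0, 0, 0.018], "spin": 0, "gripper": -1}
    - {"slide": [0, 0, 0.024], "spin": 0, "gripper": -1}
    - {"slide": [0, 0, 0.03], "spin": 0, "gripper": -1}
    - {"slide": [0, 0, 0.035], "spin": 0, "gripper": -1}
    - {"slide": [0, 0, 0.038], "spin": 0, "gripper": -1}
    - {"slide": [0, 0, 0.038], "spin": 0, "gripper": -1}

```text
t: 13.7
tool_pos: [0.5352, -0.1417, 0.1472]
tool_rot: [-3.141, 0.019, 0.003]
contact_force: [-0.5, -0.7, -0.2]
opening: 0.016
grip_force: 29.6
```

Request:
arm_command:
  increments:
    - {"slide": [0, 0, 0], "spin": 0, "gripper": -0.8}
    - {"slide": [0, 0, 0], "spin": 0, "gripper": -0.4}
    - {"slide": [0, 0, 0], "spin": 0, "gripper": 0}
    - {"slide": [0, 0, 0], "spin": 0, "gripper": 0}
    - {"slide": [0, 0, -0.04], "spin": 0, "gripper": 0}
    - {"slide": [0, 0, -0.08], "spin": 0, "gripper": 0}
    - {"slide": [0, 0, -0.1], "spin": 0, "gripper": 0}
    - {"slide": [0, 0, -0.1], "spin": 0, "gripper": 0}

```text
t: 14.37
tool_pos: [0.5386, -0.143, 0.256]
tool_rot: [3.137, -0.019, 0.018]
contact_force: [1.0, 0.1, 0.2]
opening: 0.0423
grip_force: 0.0
```

```bash
python3 see.py pink .493 .1352 .25 8.9 .094; python3 cap.py pink
```

```text
([122.1, 136.7], [97, 114, 54, 51, 827]) [ 0.5985 -0.0307  0.094 ]
([284.8, 223.2], [273, 211, 24, 25, 425]) [ 0.5348 -0.1421  0.094 ]
[ 0.535  -0.1416  0.2468]
t 14.57 slide [-0.0454, -0.2763, -0.0028] spin -9.6 tilt [-0.0023  0.001  -1.    ]
[ 0.535  -0.1416  0.2468] [-3.141  0.019  0.004] [-0.1  0.  -0.7]
scene ([11.7, 7.2], [0, 0, 27, 17, 384])
scene ([551.0, 225.2], [539, 223, 21, 6, 68])
scene ([324.7, 231.6], [322, 229, 6, 6, 30])
scene ([534.8, 354.2], [502, 320, 58, 67, 1307])
top ([376.0, 5.1], [367, 0, 21, 10, 82])
top ([404.8, 45.7], [401, 38, 11, 13, 55])
top ([346.9, 230.9], [294, 122, 115, 171, 4416])
top ([396.1, 172.0], [350, 132, 91, 81, 4196])
top ([426.8, 242.2], [393, 159, 66, 165, 2418])
top ([341.6, 222.1], [337, 218, 10, 10, 81])
top ([342.0, 355.8], [292, 277, 90, 143, 5784])
top ([267.1, 289.9], [263, 287, 9, 7, 34])
wrist ([125.5, 136.1], [97, 112, 53, 57, 854])
wrist ([108.2, 152.0], [97, 141, 22, 23, 156])
wrist ([120.7, 152.2], [117, 147, 8, 12, 33])
wrist ([119.7, 165.2], [113, 161, 13, 9, 41])
wrist ([285.4, 222.6], [274, 210, 23, 25, 427])
wrist ([167.8, 302.9], [161, 299, 15, 8, 72])
```

Request:
arm_command:
  increments:
    - {"slide": [-0.045, -0.276, -0.003], "spin": -9.6, "gripper": -0.2}
    - {"slide": [-0.045, -0.276, -0.003], "spin": -9.6, "gripper": -0.2}
    - {"slide": [-0.045, -0.276, -0.003], "spin": -9.6, "gripper": -0.2}
    - {"slide": [-0.045, -0.276, -0.003], "spin": -9.6, "gripper": -0.2}
    - {"slide": [-0.045, -0.276, -0.003], "spin": -9.6, "gripper": -0.2}
    - {"slide": [-0.045, -0.276, -0.003], "spin": -9.6, "gripper": -0.2}
    - {"slide": [-0.045, -0.276, -0.003], "spin": -9.6, "gripper": -0.2}
    - {"slide": [-0.045, -0.276, -0.003], "spin": -9.6, "gripper": -0.2}

```text
t: 15.38
tool_pos: [0.4925, 0.1389, 0.2503]
tool_rot: [-3.129, -0.253, 0.003]
contact_force: [0.2, 0.6, -0.1]
opening: 0.0342
grip_force: 0.0
```

```bash
python3 see.py orange .493 .1360 .162 8.9 .118; python3 - <<'E'
from h import *
c=cam("scene"); h=cv2.cvtColor(c["f"],cv2.COLOR_RGB2HSV)
for lo,hi in (((165,40,60),(180,200,255)),((0,40,60),(6,200,255))): print([b for b in blobs(cv2.inRange(h,lo,hi)>0,15) if 290<b[0][0]<330 and b[0][1]<190])
E
```

```text
([282.2, 231.1], [270, 219, 25, 25, 418]) [0.4938 0.1358 0.118 ]
[0.494  0.134  0.2506]
t 15.58 slide [-0.0006, -0.0022, 0.0886] spin -0.04 tilt [-1.3e-03 -7.0e-04 -1.0e+00]
[([305.7, 155.1], [302, 150, 9, 12, 82])]
[([305.6, 57.0], [298, 32, 17, 49, 242])]
```

Request:
arm_command:
  increments:
    - {"slide": [0, -0.002, 0.03], "spin": 0, "gripper": -0.2}
    - {"slide": [0, -0.002, 0.06], "spin": 0, "gripper": -0.2}
    - {"slide": [0, -0.002, 0.088], "spin": 0, "gripper": -0.2}
    - {"slide": [0, -0.002, 0.088], "spin": 0, "gripper": -0.2}
    - {"slide": [0, -0.002, 0.088], "spin": 0, "gripper": -0.2}
    - {"slide": [0, -0.002, 0.088], "spin": 0, "gripper": -1}
    - {"slide": [0, -0.002, 0.088], "spin": 0, "gripper": -1}
    - {"slide": [0, -0.002, 0.088], "spin": 0, "gripper": -1}

```text
t: 16.3
tool_pos: [0.4952, 0.1365, 0.1658]
tool_rot: [-3.132, -0.243, -0.006]
contact_force: [-0.1, 0.1, 0.1]
opening: 0.0162
grip_force: 29.2
```

Request:
arm_command:
  increments:
    - {"slide": [0, 0, 0], "spin": 0, "gripper": -1}
    - {"slide": [0, 0, 0], "spin": 0, "gripper": -1}
    - {"slide": [0, 0, 0], "spin": 0, "gripper": -1}

```text
t: 16.55
tool_pos: [0.4952, 0.1368, 0.1657]
tool_rot: [3.132, 0.244, 0.006]
contact_force: [0.7, -0.6, 5.7]
opening: 0.0156
grip_force: 29.7
```

```bash
python3 - <<'E'
from h import *
cs=cam("scene"); ct=cam("top"); print(tri([ray(cs,305.7,155.1),ray(ct,341.6,222.1)]))
E
```

```text
(array([ 0.53352566, -0.14155143,  0.09040798]), [np.float64(0.0005078530484649096), np.float64(0.0005078530484648698)])
```

Request:
arm_command:
  increments:
    - {"slide": [0, 0, -0.03], "spin": 0, "gripper": -1}
    - {"slide": [0, 0, -0.06], "spin": 0, "gripper": -1}
    - {"slide": [0, 0, -0.085], "spin": 0, "gripper": -1}
    - {"slide": [0, 0, -0.085], "spin": 0, "gripper": -1}
    - {"slide": [0, 0, -0.085], "spin": 0, "gripper": -1}
    - {"slide": [0, 0, -0.085], "spin": 0, "gripper": -1}

```text
t: 17.15
tool_pos: [0.4934, 0.1366, 0.2477]
tool_rot: [-3.132, -0.244, 0.001]
contact_force: [0.2, 0.8, -1.1]
opening: 0.0163
grip_force: 29.5
```

```bash
python3 see.py none .573 -.1416 .25 -.7
```

```text
[0.4931 0.1365 0.2466]
t 17.35 slide [0.0359, 0.2872, -0.0035] spin 9.6 tilt [-3.1e-03 -4.0e-04 -1.0e+00]
```

Request:
arm_command:
  increments:
    - {"slide": [0.036, 0.287, -0.003], "spin": 9.6, "gripper": -1}
    - {"slide": [0.036, 0.287, -0.003], "spin": 9.6, "gripper": -1}
    - {"slide": [0.036, 0.287, -0.003], "spin": 9.6, "gripper": -1}
    - {"slide": [0.036, 0.287, -0.003], "spin": 9.6, "gripper": -1}
    - {"slide": [0.036, 0.287, -0.003], "spin": 9.6, "gripper": -1}
    - {"slide": [0.036, 0.287, -0.003], "spin": 9.6, "gripper": -1}
    - {"slide": [0.036, 0.287, -0.003], "spin": 9.6, "gripper": -1}
    - {"slide": [0.036, 0.287, -0.003], "spin": 9.6, "gripper": -1}

```text
t: 18.02
tool_pos: [0.5745, -0.1473, 0.2505]
tool_rot: [3.139, -0.029, -0.001]
contact_force: [-1.2, 0.4, -0.1]
opening: 0.0156
grip_force: 29.6
```

```bash
python3 see.py none .573 -.1416 .206 -.7
```

```text
[ 0.5733 -0.1407  0.2503]
t 18.22 slide [-0.0002, 0.001, 0.0443] spin 0.01 tilt [-0.0018  0.0011 -1.    ]
```

Request:
arm_command:
  increments:
    - {"slide": [0, 0.001, 0.03], "spin": 0, "gripper": -1}
    - {"slide": [0, 0.001, 0.042], "spin": 0, "gripper": -1}
    - {"slide": [0, 0.001, 0.047], "spin": 0, "gripper": -1}
    - {"slide": [0, 0.001, 0.052], "spin": 0, "gripper": -1}
    - {"slide": [0, 0.001, 0.057], "spin": 0, "gripper": -1}
    - {"slide": [0, 0.001, 0.062], "spin": 0, "gripper": -1}
    - {"slide": [0, 0.001, 0.065], "spin": 0, "gripper": -1}
    - {"slide": [0, 0.001, 0.065], "spin": 0, "gripper": -1}

```text
t: 18.88
tool_pos: [0.5737, -0.1422, 0.1861]
tool_rot: [-3.141, 0.019, 0.001]
contact_force: [0.5, 0.2, 0.0]
opening: 0.0158
grip_force: 29.6
```

Now inside the hole with no force (base at 0.044, rack top at 0.054). Continuing to 0.149.

Request:
arm_command:
  increments:
    - {"slide": [0, 0, 0.006], "spin": 0, "gripper": -1}
    - {"slide": [0, 0, 0.012], "spin": 0, "gripper": -1}
    - {"slide": [0, 0, 0.018], "spin": 0, "gripper": -1}
    - {"slide": [0, 0, 0.024], "spin": 0, "gripper": -1}
    - {"slide": [0, 0, 0.03], "spin": 0, "gripper": -1}
    - {"slide": [0, 0, 0.034], "spin": 0, "gripper": -1}
    - {"slide": [0, 0, 0.037], "spin": 0, "gripper": -1}
    - {"slide": [0, 0, 0.037], "spin": 0, "gripper": -1}

```text
t: 19.55
tool_pos: [0.5733, -0.1422, 0.1483]
tool_rot: [-3.141, 0.019, 0.002]
contact_force: [0.4, 0.2, 0.4]
opening: 0.0161
grip_force: 29.6
```

Request:
arm_command:
  increments:
    - {"slide": [0, 0, 0], "spin": 0, "gripper": -0.8}
    - {"slide": [0, 0, 0], "spin": 0, "gripper": -0.4}
    - {"slide": [0, 0, 0], "spin": 0, "gripper": 0}
    - {"slide": [0, 0, 0], "spin": 0, "gripper": 0}
    - {"slide": [0, 0, -0.04], "spin": 0, "gripper": 0}
    - {"slide": [0, 0, -0.08], "spin": 0, "gripper": 0}
    - {"slide": [0, 0, -0.1], "spin": 0, "gripper": 0}
    - {"slide": [0, 0, -0.1], "spin": 0, "gripper": 0}

```text
t: 20.22
tool_pos: [0.5766, -0.1434, 0.2573]
tool_rot: [3.137, -0.019, 0.019]
contact_force: [1.0, -0.2, 0.5]
opening: 0.0426
grip_force: 0.0
```

```bash
python3 see.py orange .4555 .1302 .25 8.9 .1; python3 cap.py orange | grep -E "scene|top"
```

```text
([285.0, 226.1], [274, 214, 23, 26, 463]) [ 0.5721 -0.1428  0.1   ]
[ 0.573  -0.1421  0.2477]
t 20.42 slide [-0.1209, -0.2708, -0.0017] spin -9.6 tilt [-0.0025  0.001  -1.    ]
top ([377.0, 3.6], [368, 0, 20, 10, 145])
top ([407.2, 42.3], [401, 36, 13, 15, 134])
top ([410.0, 67.6], [401, 60, 18, 16, 213])
top ([346.0, 131.7], [323, 87, 45, 96, 656])
top ([394.2, 136.4], [351, 96, 88, 80, 2485])
top ([444.1, 149.4], [430, 120, 28, 60, 480])
top ([336.4, 165.8], [334, 163, 7, 7, 18])
top ([429.2, 178.5], [427, 174, 5, 11, 22])
top ([349.3, 219.2], [299, 176, 112, 77, 1793])
top ([430.9, 192.7], [421, 179, 20, 28, 186])
top ([414.5, 243.5], [396, 204, 38, 79, 719])
top ([337.8, 326.8], [281, 236, 105, 184, 5057])
top ([266.9, 289.8], [263, 287, 8, 6, 31])
top ([365.3, 332.7], [358, 324, 15, 18, 87])
top ([360.0, 360.2], [355, 356, 11, 9, 34])
top ([356.0, 369.8], [350, 365, 13, 12, 46])
top ([364.1, 371.2], [362, 367, 5, 10, 19])
top ([342.5, 373.2], [339, 368, 9, 12, 32])
top ([311.8, 374.1], [309, 371, 7, 7, 15])
top ([303.3, 393.4], [299, 387, 11, 17, 46])
top ([350.4, 399.6], [345, 393, 13, 11, 34])
top ([279.9, 411.7], [276, 401, 10, 19, 57])
top ([345.0, 406.2], [342, 402, 9, 10, 25])
top ([348.1, 413.4], [344, 410, 8, 8, 24])
```

Request:
arm_command:
  increments:
    - {"slide": [-0.121, -0.271, -0.002], "spin": -9.6, "gripper": 0}
    - {"slide": [-0.121, -0.271, -0.002], "spin": -9.6, "gripper": 0}
    - {"slide": [-0.121, -0.271, -0.002], "spin": -9.6, "gripper": 0}
    - {"slide": [-0.121, -0.271, -0.002], "spin": -9.6, "gripper": 0}
    - {"slide": [-0.121, -0.271, -0.002], "spin": -9.6, "gripper": 0}
    - {"slide": [-0.121, -0.271, -0.002], "spin": -9.6, "gripper": 0}
    - {"slide": [-0.121, -0.271, -0.002], "spin": -9.6, "gripper": 0}
    - {"slide": [-0.121, -0.271, -0.002], "spin": -9.6, "gripper": 0}

```text
t: 21.23
tool_pos: [0.4532, 0.1344, 0.2502]
tool_rot: [-3.129, -0.253, 0.004]
contact_force: [0.5, -1.0, -0.4]
opening: 0.0428
grip_force: 0.0
```

```bash
python3 see.py none .4552 .1304 .168 8.9; python3 - <<'E'
from h import *
w=cam("wrist"); print(proj(w,np.array([.4552,.1304,.124])).round(1))
a=cv2.resize(w["f"][130:330,185:385],None,fx=2.5,fy=2.5,interpolation=cv2.INTER_CUBIC)
s=cam("scene"); b=cv2.resize(s["f"][130:270,230:350],None,fx=2.4,fy=2.4,interpolation=cv2.INTER_CUBIC); b=cv2.copyMakeBorder(b,0,a.shape[0]-b.shape[0],0,0,cv2.BORDER_CONSTANT)
cv2.imwrite("pics/w9.png",np.hstack([a,b])[:,:,::-1])
h=cv2.cvtColor(s["f"],cv2.COLOR_RGB2HSV); t=cam("top"); ht=cv2.cvtColor(t["f"],cv2.COLOR_RGB2HSV)
print([b for b in blobs(cv2.inRange(h,(5,120,70),(18,255,255))>0,8) if 250<b[0][0]<330 and b[0][1]<190],[b for b in blobs(cv2.inRange(ht,(5,120,70),(18,255,255))>0,8) if 325<b[0][0]<350 and 180<b[0][1]<230])
E
```

```text
[0.4563 0.1295 0.2509]
t 21.43 slide [-0.0008, -0.0011, 0.0829] spin -0.01 tilt [-7.e-04 -7.e-04 -1.e+00]
[282.4 235.5]
[([291.0, 148.2], [288, 142, 7, 12, 57])] [([341.4, 201.1], [337, 196, 10, 11, 85])]
```

View pics/w9.png

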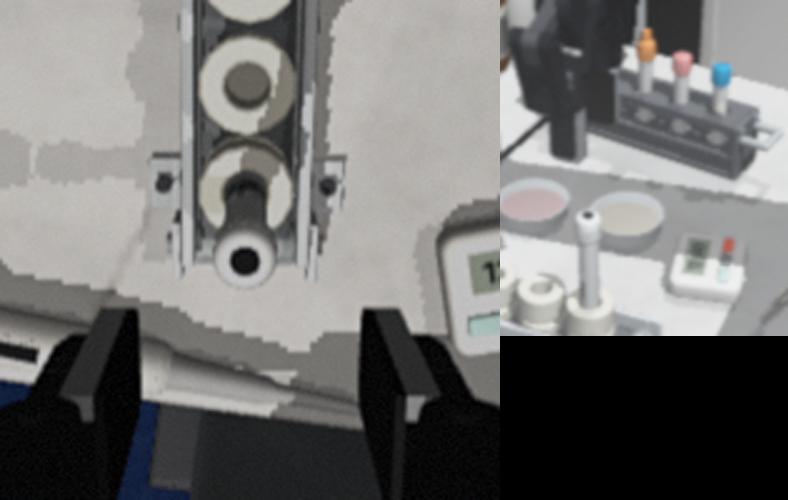

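The white cap top is at wrist pixel (283,234), in line with the gripper. Orange, pink and blue stand upright in the rack in order toward the handle. Picking white.

Request:
arm_command:
  increments:
    - {"slide": [0, -0.0005, 0.03], "spin": 0, "gripper": -0.2}
    - {"slide": [0, -0.0005, 0.06], "spin": 0, "gripper": -0.2}
    - {"slide": [0, -0.0005, 0.083], "spin": 0, "gripper": -0.2}
    - {"slide": [0, -0.0005, 0.083], "spin": 0, "gripper": -0.2}
    - {"slide": [0, -0.0005, 0.083], "spin": 0, "gripper": -0.2}
    - {"slide": [0, -0.0005, 0.083], "spin": 0, "gripper": -1}
    - {"slide": [0, -0.0005, 0.083], "spin": 0, "gripper": -1}
    - {"slide": [0, -0.0005, 0.083], "spin": 0, "gripper": -1}

```text
t: 22.25
tool_pos: [0.4573, 0.1305, 0.1705]
tool_rot: [-3.132, -0.243, -0.006]
contact_force: [-0.9, -0.2, 2.1]
opening: 0.016
grip_force: 29.3
```

Request:
arm_command:
  increments:
    - {"slide": [0, 0, 0], "spin": 0, "gripper": -1}
    - {"slide": [0, 0, 0], "spin": 0, "gripper": -1}
    - {"slide": [0, 0, 0], "spin": 0, "gripper": -1}

```text
t: 22.5
tool_pos: [0.4573, 0.1307, 0.1704]
tool_rot: [3.132, 0.244, 0.006]
contact_force: [0.4, -0.6, 6.6]
opening: 0.016
grip_force: 29.7
```

Request:
arm_command:
  increments:
    - {"slide": [0, 0, -0.03], "spin": 0, "gripper": -1}
    - {"slide": [0, 0, -0.06], "spin": 0, "gripper": -1}
    - {"slide": [0, 0, -0.09], "spin": 0, "gripper": -1}
    - {"slide": [0, 0, -0.1], "spin": 0, "gripper": -1}
    - {"slide": [0, 0, -0.1], "spin": 0, "gripper": -1}
    - {"slide": [0, 0, -0.1], "spin": 0, "gripper": -1}

```text
t: 23.0
tool_pos: [0.4559, 0.1306, 0.268]
tool_rot: [-3.132, -0.244, -0.0]
contact_force: [-0.2, -0.2, -0.6]
opening: 0.0162
grip_force: 29.5
```

```bash
python3 see.py none .611 -.142 .27 -.7; python3 - <<'E'
from h import *
cs=cam("scene"); ct=cam("top"); print(tri([ray(cs,291,148.2),ray(ct,341.4,201.1)]))
E
```

```text
[0.4551 0.1305 0.2659]
t 23.2 slide [0.1119, 0.2933, -0.0046] spin 9.6 tilt [-4.1e-03 -5.0e-04 -1.0e+00]
(array([ 0.56909112, -0.14085643,  0.09763235]), [np.float64(0.0006011883783149057), np.float64(0.0006011883783149089)])
```

Request:
arm_command:
  increments:
    - {"slide": [0.112, 0.293, -0.004], "spin": 9.6, "gripper": -1}
    - {"slide": [0.112, 0.293, -0.004], "spin": 9.6, "gripper": -1}
    - {"slide": [0.112, 0.293, -0.004], "spin": 9.6, "gripper": -1}
    - {"slide": [0.112, 0.293, -0.004], "spin": 9.6, "gripper": -1}
    - {"slide": [0.112, 0.293, -0.004], "spin": 9.6, "gripper": -1}
    - {"slide": [0.112, 0.293, -0.004], "spin": 9.6, "gripper": -1}
    - {"slide": [0.112, 0.293, -0.004], "spin": 9.6, "gripper": -1}
    - {"slide": [0.112, 0.293, -0.004], "spin": 9.6, "gripper": -1}

```text
t: 23.97
tool_pos: [0.6131, -0.1455, 0.2713]
tool_rot: [3.141, -0.024, -0.001]
contact_force: [-0.1, 0.9, 0.1]
opening: 0.016
grip_force: 29.6
```

```bash
python3 see.py none .611 -.142 .193 -.7
```

```text
[ 0.6117 -0.1417  0.2712]
t 24.17 slide [-0.0005, 0.0004, 0.0782] spin -0.06 tilt [-0.0021  0.0012 -1.    ]
```

Request:
arm_command:
  increments:
    - {"slide": [-0.0005, 0.0003, 0.03], "spin": 0, "gripper": -1}
    - {"slide": [-0.0005, 0.0003, 0.055], "spin": 0, "gripper": -1}
    - {"slide": [-0.0005, 0.0003, 0.06], "spin": 0, "gripper": -1}
    - {"slide": [-0.0005, 0.0003, 0.065], "spin": 0, "gripper": -1}
    - {"slide": [-0.0005, 0.0003, 0.07], "spin": 0, "gripper": -1}
    - {"slide": [-0.0005, 0.0003, 0.075], "spin": 0, "gripper": -1}
    - {"slide": [-0.0005, 0.0003, 0.08], "spin": 0, "gripper": -1}
    - {"slide": [-0.0005, 0.0003, 0.08], "spin": 0, "gripper": -1}

```text
t: 24.83
tool_pos: [0.6114, -0.1417, 0.1922]
tool_rot: [-3.141, 0.019, 0.0]
contact_force: [-0.6, 0.5, -0.7]
opening: 0.0161
grip_force: 29.6
```

Inside the hole, no force. Lowering to 0.154.

Request:
arm_command:
  increments:
    - {"slide": [0, 0, 0.006], "spin": 0, "gripper": -1}
    - {"slide": [0, 0, 0.012], "spin": 0, "gripper": -1}
    - {"slide": [0, 0, 0.018], "spin": 0, "gripper": -1}
    - {"slide": [0, 0, 0.024], "spin": 0, "gripper": -1}
    - {"slide": [0, 0, 0.03], "spin": 0, "gripper": -1}
    - {"slide": [0, 0, 0.035], "spin": 0, "gripper": -1}
    - {"slide": [0, 0, 0.038], "spin": 0, "gripper": -1}
    - {"slide": [0, 0, 0.038], "spin": 0, "gripper": -1}

```text
t: 25.5
tool_pos: [0.6109, -0.1417, 0.1531]
tool_rot: [-3.141, 0.019, 0.003]
contact_force: [0.1, -0.1, -0.8]
opening: 0.0161
grip_force: 29.6
```

Request:
arm_command:
  increments:
    - {"slide": [0, 0, 0], "spin": 0, "gripper": -0.8}
    - {"slide": [0, 0, 0], "spin": 0, "gripper": -0.4}
    - {"slide": [0, 0, 0], "spin": 0, "gripper": 0}
    - {"slide": [0, 0, 0], "spin": 0, "gripper": 0}
    - {"slide": [0, 0, -0.04], "spin": 0, "gripper": 0}
    - {"slide": [0, 0, -0.08], "spin": 0, "gripper": 0}
    - {"slide": [0, 0, -0.12], "spin": 0, "gripper": 0}
    - {"slide": [0, 0, -0.12], "spin": 0, "gripper": 0}

```text
t: 26.17
tool_pos: [0.6151, -0.1431, 0.2861]
tool_rot: [3.136, -0.019, 0.026]
contact_force: [0.2, 0.5, 2.0]
opening: 0.0429
grip_force: 0.0
```

Request:
arm_command:
  increments:
    - {"slide": [0, -0.12, -0.02], "spin": 0, "gripper": 0}
    - {"slide": [0, -0.12, -0.02], "spin": 0, "gripper": 0}
    - {"slide": [0, -0.12, -0.02], "spin": 0, "gripper": 0}
    - {"slide": [0, -0.12, -0.02], "spin": 0, "gripper": 0}
    - {"slide": [0, -0.12, -0.02], "spin": 0, "gripper": 0}

```text
t: 26.58
tool_pos: [0.6132, -0.0201, 0.2953]
tool_rot: [3.141, -0.014, 0.003]
contact_force: [-0.1, 0.1, 0.4]
opening: 0.0428
grip_force: 0.0
```

```bash
python3 - <<'E'
from h import *
for _ in range(3): cam("top")
s=cam("scene"); t=cam("top"); w=cam("wrist")
b=cv2.resize(s["f"][125:215,230:360],None,fx=5,fy=5,interpolation=cv2.INTER_CUBIC)
c=cv2.resize(t["f"][140:290,315:361],None,fx=3,fy=3,interpolation=cv2.INTER_CUBIC)
cv2.imwrite("pics/fin.png",np.hstack([b,c])[:,:,::-1]) if b.shape[0]==c.shape[0] else print(b.shape,c.shape)
hs,ht=[cv2.cvtColor(x["f"],cv2.COLOR_RGB2HSV) for x in (s,t)]
for k,ls,lt in [("blue",((95,120,60),(112,255,255)),((95,120,60),(112,255,255))),("pink",((165,40,80),(180,200,255)),((0,40,80),(5,200,255))),("orange",((5,120,80),(18,255,255)),((5,120,80),(18,255,255)))]:
    bs=[q for q in blobs(cv2.inRange(hs,*ls)>0,15) if 280<q[0][0]<330 and q[0][1]<190]; bt=[q for q in blobs(cv2.inRange(ht,*lt)>0,15) if 325<q[0][0]<355 and 180<q[0][1]<260]
    print(k,bs,bt,[tri([ray(s,*x[0]),ray(t,*y[0])])[0].round(4) for x in bs for y in bt])
E
```

```text
blue [([321.8, 160.4], [319, 157, 7, 9, 52])] [([342.0, 244.6], [337, 240, 11, 11, 91])] [array([ 0.495 , -0.1416,  0.0885])]
pink [([305.6, 155.0], [302, 150, 9, 11, 80])] [([341.4, 222.3], [336, 217, 11, 12, 99])] [array([ 0.5333, -0.141 ,  0.0909])]
orange [([291.2, 148.3], [288, 142, 7, 12, 53])] [([341.4, 201.1], [337, 196, 10, 11, 85])] [array([ 0.5689, -0.141 ,  0.0974])]
```

View pics/fin.png

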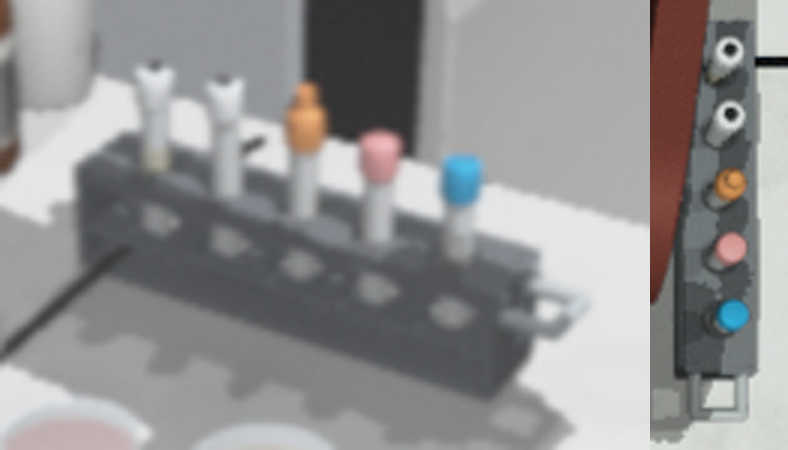

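The final picture shows all four tubes upright in the rack, reading from the handle: blue (462,180), pink (380,158), orange (306,120), white (225,100). The cap heights are within about 2.5 mm of seated, and each tube was released within about 1 mm of seated, except blue, let go a few mm higher and then measured down. The arm is clear of everything, so I'm handing in.

```bash
python3 -c "
from station import order
print(order.finish_job())"
```

```text
the job is handed in; nothing more can be done
None
```

All four tubes stand upright in the grey rack, in order from the handle: blue, pink, orange, white. The job is handed in at about 27 s of the 102 s limit; the first three caps measured within about 2.5 mm of fully seated, and white was checked only by eye and its release height.

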